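Grease the shock linkage: couple the push gun to the tilted nipple and hold it

ROBOT

A 7-joint arm with a two-finger parallel gripper is mounted at the origin on the work surface. World frame = base frame: x ahead of the robot, y to its left, z up, the work surface at z = 0. Lengths are in m, angles in rad, forces in N, time in s.
With the tool pointing down it reaches from about 0.4 to 0.875 m from the base axis. Payload 4.4 kg.
Tool frame: the origin (TCP) lies between the finger pads; the fingertips stand 19 mm ahead of it and the grasp point (between the pads) is the TCP; z points along the fingers, y is the line along which they close (so a half turn about z gives the same grasp; the last joint's range is limited). The gripper opens to 85 mm and grips with 20 to 120 N. Pads are 22 mm wide; open, the fingers measure 114 mm over their backs; the gripper's body (76 mm by 85 mm) begins 54 mm behind the grasp point. The pads swing forward as they close: fully open they stand 13 mm farther back than shut.
Start: joints at [-1.373, 0.628, 0.038, 1.517, -0.027, 0.996, -0.02], TCP at [0.169, 0.628, 0.25] pointing down, gripper open.
Joint ranges: [-3.06, 3.06], [-0.37, 2.12], [-1.25, 1.32], [0.18, 2.47], [-1.1, 4.24], [0.23, 1.98], [-2.94, 2.94]. Speed limits (rad/s): [2.57, 2.57, 3.14, 3.14, 3.14, 3.14, 3.14].

INTERFACE

Orientations are given as a unit quaternion [w, x, y, z].
In Python, from station import robot, snapshot, camera_model gives the robot as it stands. The module is installed in compiled form; this text tells all that it offers.
- The arm moves only by the tool servo_tool, never from a script. Its argument "motion" is one flat list of numbers, 7 for each row, row after row: the shift along the tool's x, y, z in cm, then the turn, a rotation vector about the tool's x, y, z in degrees, then the gripper command: -1 is shut, 1 is fully open, values between are in proportion. In form: [dx, dy, dz, rx, ry, rz, gripper, dx, dy, dz, rx, ry, rz, gripper, ...]. A call has 1 to 8 rows; each row is the pose to reach, as a shift and turn from the pose commanded when the call began, along the tool's axes at that moment; what a row does not reach only later rows make up. A row lasts 1/10 s, in which the tool goes at most 50 mm and 8.59 degrees, less where a joint would pass 70% of its speed; a pose out of reach is approached as far as the arm can. A call with a gripper value outside its range is refused whole. The fingers move at their own pace and stop on an object; "force" is the grip in N (left out, the last holds). Time passes only in rows, so rows that repeat a pose let the fingers close. It gives the time, the measured TCP pose, the force, the opening and the grip force at its end, in the units of the state.
- robot.get_obs(): the state, without advancing time (a new reading comes with each control period).
- snapshot(name): name is "side" or "top"; returns the picture (480x640x3 uint8, red, green, blue); there is no depth.
- camera_model(name): a dict with "intrinsics" (3x3 intrinsics, pixels), "k1" (the pictures are not rectified: a ray, as slopes to the right and down, at radius r is drawn at 1 + k1 r^2 times it, then the intrinsics apply), "camera_from_world" (4x4, takes a point from world to camera coordinates). Camera axes: x right, y down, z forward; pixel columns grow to the right and rows downward; lengths in m; the calibration is good to about 2 mm. A picture is of the moment at which its call begins. camera_model takes no time and is no camera call.
- robot.hand_in(): hands the job in; it is judged then, once.
The state is a dict: "t": time; "qpos": joint angles; "joint_vel": joint speeds; "joint_efforts": joint torques, N m; "position": TCP position; "orientation": TCP orientation; "contact_force": force on the tool from outside, world axes, zero at the start; "torque": the same for the moment, N m; "width": opening from 0.0 (shut) to 1.0 (fully open); "grip_force": force on a finger pad.
Only numpy, scipy, OpenCV 4.12 (cv2) and the standard library are available. Lean on these libraries where they do the work, as an engineer would, in place of code of your own. Each camera call takes 0.05 s, during which the arm holds its last target. There are 200 camera calls.

TASK

Take the bare-metal push-type grease gun out of its tube in the tool stand and press its coupler squarely onto the tilted brass grease nipple of the linkage knuckle until the nipple snaps down into its boss. Keep holding the gun pressed down against the spring: the job finishes while you are holding it so, not letting go. Leave the other tools in the stand and everything else on the bench where it is.

Things in the scene. Friction and masses are not known exactly. Their poses are not given: they have to be found in the camera images.
- gun: The bare-metal push-type grease gun, thickest of the tools, round about its z, 163 mm long, 0.2 to 0.3 kg, hanging upright, coupler down, in one of the stand's three tubes (which one varies). Origin at the coupler's mouth; z runs up the gun. Dark steel coupler 25 mm across, up to 22 mm; thin 12 mm tube; guard disc 40 mm across from 85 to 91 mm, resting on the rim; barrel above.
- gun_grip (a point): Middle of the gun's aluminium barrel, where it is gripped: 124 mm above the mouth on the axis. The barrel is 28 mm in diameter and runs from 91 mm (top of the guard disc) to 157 mm above the mouth; a 14 mm button on top ends at 163 mm. Axes as gun.
- gun_mouth (a point): Centre of the coupler's open mouth (same point and axes as gun). The bore in it is round, 16 mm in diameter and 14 mm deep.
- gun_seat (a point): Centre of the bore's end inside the coupler, 14 mm above the mouth: the nipple's tip meets it here. Axes as gun.
- stand: Fixed tool stand: base plate 75 x 300 mm, 10 mm thick, with three upright open steel tubes in a row along the stand's y, at -105, 0 and 105 mm. Tubes 38 mm outside, 30 mm inside, rims 100 mm above the bench. Origin under the plate's centre. A tool must be lifted by 90 mm or more to come clear.
- knuckle: Fixed aluminium linkage knuckle on a dark steel base plate 120 (x) x 85 mm; origin on the bench, 5 mm to the +x side of the plate's centre. A round boss 34 mm in diameter rises from it, leaning 0.40 rad (23 degrees) from vertical towards the knuckle's own +x (roughly away from the robot); about 75 mm high without the nipple.
- nipple_tip (a point): Tip of the brass grease nipple; z points out of it along its axis, which leans 0.40 rad from vertical towards the knuckle's +x. The nipple is 12 mm in diameter, narrows to 6 mm at the tip, and stands 28 mm proud of the boss. The tip starts about 95 mm above the bench and moves with the nipple.
- nipple (a joint): Travel of the nipple into the boss along its axis, m: 0 free (start), 0.010 hard stop. It sits on an over-centre spring: it stays put until pressed with about 11 N, then gives way and snaps in, the force falling to about 4 N at the stop (plus whatever the stop takes). Snapped means beyond 0.007. It never stays down by itself: let go, it springs back to 0.
- screwdriver_center (a point): Bystander: screwdriver standing in the stand, black plastic handle 25 mm in diameter with a wider shoulder below, overall 170 mm; the point is in the handle, 30 mm above the tube's rim. Leave it there.
- tdriver_center (a point): Bystander: steel T-handle driver standing in the stand, cross bar 66 mm long and 16 mm thick on top; the point is just under the bar, 30 mm above the tube's rim. Leave it there.
- sprayer: Bystander: white plastic bottle with black cap, 68 mm in diameter, 170 mm high; origin under its centre.
- tin: Bystander: plain steel tin, 72 mm in diameter, 75 mm high; origin under its centre.
- collar: Bystander: brass ring, 48 mm outside, 18 mm high, lying flat; origin under its centre.
- spanner: Bystander: steel spanner lying flat, 190 mm long; origin under its middle.
- spacer: Bystander: aluminium ring, 64 mm outside, 22 mm high, lying flat; origin under its centre.
Mind the look-alikes: they are no part of the job. What is shaped like the gun but orange is not meant. Leave any purple look-alike of the knuckle alone.

How it is judged:
By the outcome, as a careful person would: the job done as asked, in the order asked, and still so for the second after the job is handed in, while the arm keeps its last pose, push and grip.
It also fails if it takes over 45 s, if anything falls off the work surface, if the arm or the gripper's body presses on something with over 40 N, if the wrist force passes 120 N, or if a joint passes its speed limit or range.

## Working session

There is one attempt and no reset: what is moved stays moved. The work goes in short steps, Python scripts to look and compute and a tool call to move; the robot and the scene stay as the last step left them, time stands still between calls to the robot, and variables do not carry over. Pictures are saved under pics/ and viewed, at most 10 in all, crops included, and the job is handed in when it is done.

Besides the shell and the picture viewer there is one more tool, called after "Call:" as name(argument=value, ...) on one line, values as JSON. servo_tool: Moves the arm, as the interface text tells. Its arguments: {"type":"object","properties":{"motion":{"type":"array"},"force":{"type":"number"}},"required":["motion"]}

```bash
mkdir -p pics
python3 - <<'E'
from station import robot, snapshot, camera_model
import cv2,numpy as np
for n in("side","top"):
    cv2.imwrite(f"pics/{n}0.png",cv2.cvtColor(snapshot(n),cv2.COLOR_RGB2BGR))
    m=camera_model(n);print(n,m)
o=robot.get_obs();print(o)
E
```

```text
side {'intrinsics': array([[558.74699706,   0.        , 322.15274482],
       [  0.        , 558.74699706, 235.32414352],
       [  0.        ,   0.        ,   1.        ]]), 'k1': -0.017777245372738382, 'camera_from_world': array([[ 0.74162824, -0.67050829, -0.0201543 , -0.40602719],
       [-0.47497444, -0.50366402, -0.72161058,  0.39399937],
       [ 0.47369488,  0.54473956, -0.69200576,  1.04920523],
       [ 0.        ,  0.        ,  0.        ,  1.        ]])}
top {'intrinsics': array([[556.35082697,   0.        , 325.68120257],
       [  0.        , 556.35082697, 243.69318059],
       [  0.        ,   0.        ,   1.        ]]), 'k1': 0.03534586620445598, 'camera_from_world': array([[-0.08470275, -0.99639229, -0.00527788,  0.08343528],
       [-0.96978027,  0.0836545 , -0.2291902 ,  0.59589347],
       [ 0.22880487, -0.01429465, -0.97336735,  1.08063447],
       [ 0.        ,  0.        ,  0.        ,  1.        ]])}
{'t': 0.1, 'qpos': array([-1.37278635,  0.62926737,  0.03842023,  1.51827246, -0.02698336,
        0.99630822, -0.02000085]), 'joint_vel': array([-1.37771822e-04, -8.74595652e-04, -2.63031334e-05, -1.65733570e-03,
        7.27669510e-04, -5.29802081e-04, -7.19656391e-04]), 'joint_efforts': array([ 3.26242814e-03, -5.64526463e+01,  1.23110209e+00, -1.93971634e+01,
        1.14638591e-02,  5.37381798e-03, -3.36697752e-06]), 'position': array([0.16931629, 0.6270068 , 0.24947025]), 'orientation': array([-1.05335963e-04,  1.31508916e-01,  9.91314607e-01, -8.62662867e-04]), 'contact_force': array([-0.41934517,  0.25372572, -0.49102532]), 'torque': array([-0.01285117, -0.01114457,  0.01962737]), 'grip_force': 0.0, 'width': 0.9993752602230083}
```

View pics/side0.png

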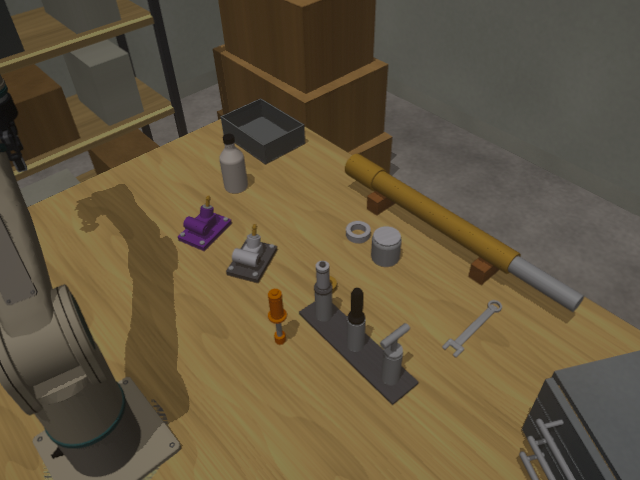

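View pics/top0.png

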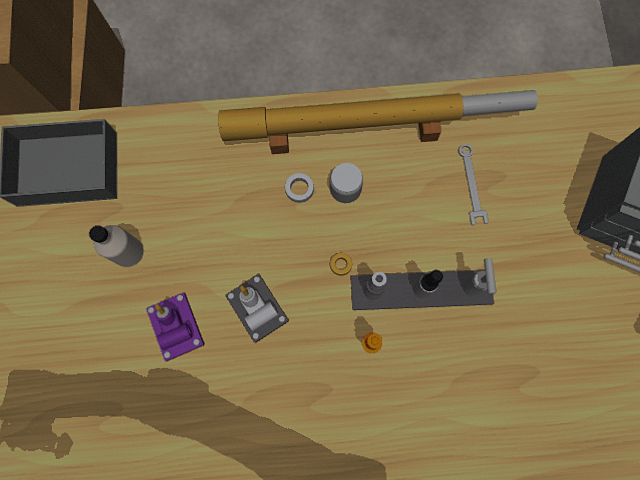

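The side view shows the possible tools at these pixels:
- Bare-metal tool in the left tube: side (322,280), top (378,283).
- Black screwdriver: side (357,310).
- T-driver: side (395,350).
- Orange look-alike standing on the bench: side (276,310).

The gun is the bare-metal tool with the guard disc in the left tube. The aluminium knuckle is at side (252,255), top (257,305). The purple one beside it is the look-alike. I'll check both in one enlarged composite.

Run:
```python
import cv2,numpy as np
s=cv2.imread("pics/side0.png");t=cv2.imread("pics/top0.png")
def c(i,x,y,w=66,h=50):
    return cv2.resize(i[y:y+h,x:x+w],(396,300),interpolation=cv2.INTER_CUBIC)
# 6x
cv2.imwrite("pics/crop1.png",np.vstack([np.hstack([c(s,220,222),c(t,225,270)]),np.hstack([c(s,290,255),c(t,345,260)])]))
```

```text
(no output)
```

View pics/crop1.png

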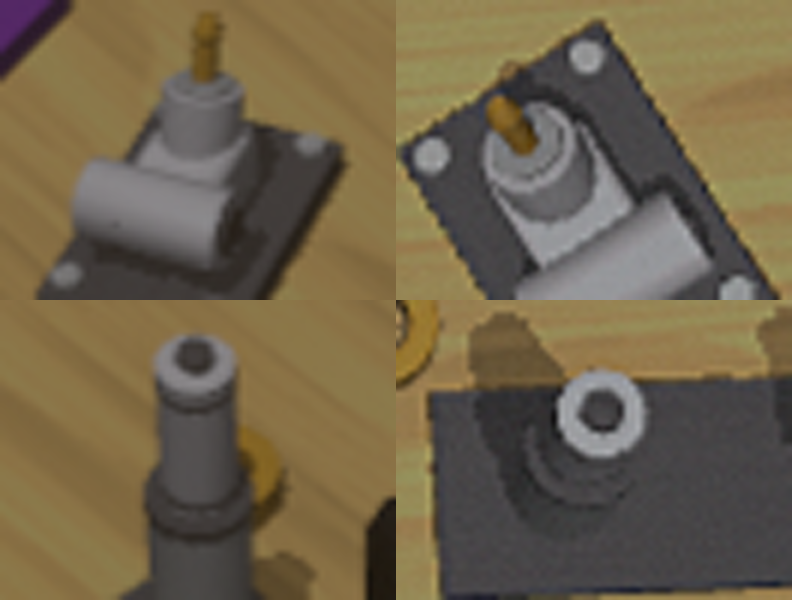

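The crop confirms both targets. The gun is bare metal with a button and guard disc, its barrel top at side (322,266) and top (379,278.5). The aluminium knuckle's nipple tip is at side (254,224.5), top (241.5,286.5). I'll enlarge the plate for its yaw and triangulate these points.

```bash
cat > h.py <<'E'
import numpy as np,cv2
from station import robot,snapshot,camera_model
from scipy.optimize import least_squares
def proj(n,P):
    m=camera_model(n);T=m["camera_from_world"];K=m["intrinsics"]
    c=np.atleast_2d(P)@T[:3,:3].T+T[:3,3];s=c[:,:2]/c[:,2:];s=s*(1+m["k1"]*(s**2).sum(1,keepdims=True))
    return s*K[0,0]+K[:2,2]
def tri(s,t):
    r=least_squares(lambda P:np.r_[proj("side",P)[0]-s,proj("top",P)[0]-t],[.5,0,.1]);return r.x,r.fun
def onz(n,px,z):
    r=least_squares(lambda P:proj(n,[P[0],P[1],z])[0]-px,[.5,0]);return r.x
E
python3 - <<'E'
from h import *
print("tip",tri((254.2,224.6),(241.6,286.8)))
print("boss",tri((253.6,235),(246.5,294)))
print("barreltop",tri((322.2,266),(379,278.5)))
print([onz("side",(322.2,266),.172),onz("top",(379,278.5),.172)])
s=cv2.imread("pics/side0.png");t=cv2.imread("pics/top0.png")
c=lambda i,x,y:cv2.resize(i[y:y+75,x:x+66],(396*1,450),interpolation=cv2.INTER_CUBIC)
cv2.imwrite("pics/crop2.png",np.hstack([c(s,222,215),c(t,224,270)]))
E
```

```text
tip (array([0.52006523, 0.20683077, 0.09583173]), array([ 0.95564919, -0.24244117, -0.31411935,  0.74642192]))
boss (array([0.50921454, 0.20078832, 0.07218071]), array([ 0.49334026, -0.12309138, -0.16358212,  0.3898285 ]))
barreltop (array([ 0.50147747, -0.05831283,  0.17075994]), array([ 0.70978488, -0.22497893, -0.27324092,  0.61951549]))
[array([ 0.49924584, -0.05866429]), array([ 0.50238756, -0.05880905])]
```

View pics/crop2.png

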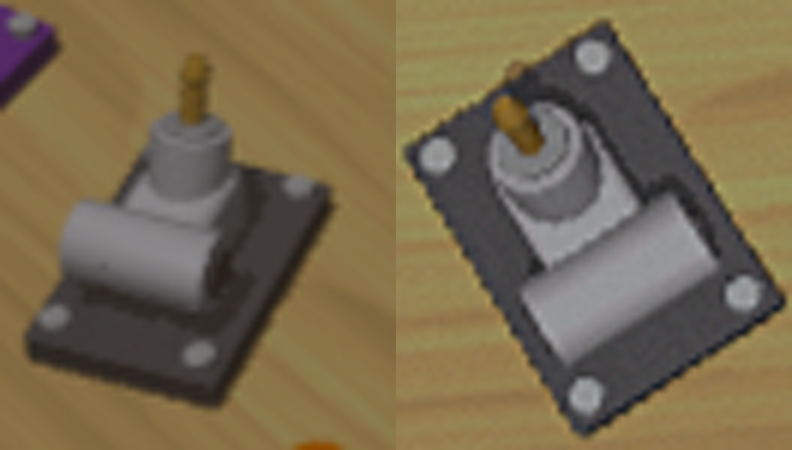

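```bash
cat >> h.py <<'E'
def q2R(q):
    from scipy.spatial.transform import Rotation as R
    return R.from_quat([*q[1:],q[0]]).as_matrix()
E
python3 - <<'E'
from h import *
f=lambda x,y,x0,y0:((x+.5)/6-.5+x0,(y+.5)/6-.5+y0)
T=[f(*p,224,270) for p in((197,57),(41,155),(346,294),(190,397))]
S=[f(*p,222,215) for p in((300,186),(54,317),(198,353))]
for s,t in((S[0],T[0]),(S[1],T[3]),(S[2],T[2])): print(tri(s,t))
B=[onz("top",p,.013) for p in T];print(np.round(B,4))
a=lambda v:np.arctan2(v[1],v[0])
print("yaw",a(B[0]-B[2]),a(B[1]-B[3]),a(B[1]-B[0])-np.pi/2,a(B[3]-B[2])-np.pi/2)
C=np.mean(B,0);print(C, [np.linalg.norm(B[0]-B[2]),np.linalg.norm(B[0]-B[1])])
# stand yaw: side tube rim / plate corners not needed
o=robot.get_obs();print(q2R(o["orientation"]))
E
```

```text
(array([0.54692026, 0.18506425, 0.02182318]), array([ 0.49658943, -0.13254825, -0.17061563,  0.40130443]))
(array([0.42839551, 0.19401497, 0.02207486]), array([ 0.53549853, -0.11544878, -0.17719537,  0.43281228]))
(array([0.4587516 , 0.13809216, 0.02286276]), array([ 0.64905093, -0.15616292, -0.22476833,  0.53817097]))
[[0.5493 0.1857]
 [0.519  0.2426]
 [0.4609 0.1383]
 [0.43   0.1947]]
yaw 0.49163526256895007 0.4933208795844499 0.4890973330841719 0.5010012285112606
[0.48979781 0.19033358] [np.float64(0.10036706598917042), np.float64(0.06449902787001832)]
[[-9.65410788e-01  2.60733238e-01 -4.35737875e-04]
 [ 2.60733601e-01  9.65409321e-01 -1.68263536e-03]
 [-1.80535604e-05 -1.73804584e-03 -9.99998489e-01]]
```

Call:
servo_tool(motion=[-6,-7,-4,0,0,0,1,-12,-14,-4,0,0,-4,1,-15,-17,-4,0,0,-8,1,-18,-21,-4,0,0,-12,1,-21,-24,-4,0,0,-15,1,-24,-28,-4,0,0,-15,1,-27,-31,-4,0,0,-15,1,-30,-34.5,-4,0,0,-15,1], force=90)

```text
t: 0.9
position: [0.3422, 0.2701, 0.2898]
orientation: [0.0, 0.001, 1.0, 0.0]
contact_force: [1.7, 0.6, -0.3]
width: 0.998
grip_force: 0.0
```

```bash
cat >> h.py <<'E'
def go(p,u=None,yaw=0.0,R=None):
    """tool-frame shift (cm) and turn (deg) to TCP p, tool z=-u, tool y at yaw+90deg"""
    from scipy.spatial.transform import Rotation as Ro
    o=robot.get_obs();Rc=q2R(o["orientation"])
    if R is None:
        z=-np.array(u if u is not None else [0,0,1.]);z/=np.linalg.norm(z);y=np.array([-np.sin(yaw),np.cos(yaw),0]);y-=z*(y@z);y/=np.linalg.norm(y)
        R=np.c_[np.cross(y,z),y,z]
    print("t",round(o["t"],2),"pos",o["position"].round(4),"q",o["qpos"].round(2),"F",o["contact_force"].round(1),"w",round(o["width"],3),"g",round(o["grip_force"],1))
    print("shift cm",(Rc.T@(np.array(p)-o["position"])*100).round(2),"turn",np.degrees(Ro.from_matrix(Rc.T@R).as_rotvec()).round(1))
E
python3 -c "
from h import *
go([.5015,-.0585,.29])"
```

```text
t 0.9 pos [0.3422 0.2701 0.2898] q [-0.76  0.27  0.03  2.03 -0.01  0.84  0.85] F [ 1.7  0.6 -0.3] w 0.998 g 0.0
shift cm [-1.600e+01 -3.283e+01 -2.000e-02] turn [ 0.   0.  -0.1]
```

Call:
servo_tool(motion=[-2,-4,0,0,0,0,1,-4,-8,0,0,0,0,1,-6,-12,0,0,0,0,1,-8,-16,0,0,0,0,1,-10,-20,0,0,0,0,1,-12,-24,0,0,0,0,1,-14,-28,0,0,0,0,1,-14,-28,0,0,0,0,1])

```text
t: 1.7
position: [0.4831, -0.0149, 0.2897]
orientation: [0.001, 0.006, 1.0, -0.002]
contact_force: [-0.9, -1.4, 0.3]
width: 1.001
grip_force: 0.0
```

```bash
python3 -c "
from h import *
go([.5015,-.0585,.29])"
```

```text
t 1.7 pos [ 0.4831 -0.0149  0.2897] q [-0.15  0.34  0.16  1.92 -0.07  0.88  1.6 ] F [-0.9 -1.4  0.3] w 1.001 g 0.0
shift cm [-1.89 -4.34 -0.01] turn [-0.2  0.1 -0.7]
```

Call:
servo_tool(motion=[-1,-2.2,0,0,0,0,1,-1.9,-4.3,0,0,0,-0.5,1,-1.9,-4.3,0,0,0,-0.5,1,-1.9,-4.3,0,0,0,-0.5,1,-1.9,-4.3,0,0,0,-0.5,1])

```text
t: 2.2
position: [0.4995, -0.0498, 0.2895]
orientation: [-0.001, -0.004, 1.0, 0.0]
contact_force: [-0.3, 0.3, -0.0]
width: 1.005
grip_force: 0.0
```

Run:
```python
from h import *
go([.5015,-.0585,.139])
im={n:snapshot(n) for n in("side","top")}
for n in im: cv2.imwrite(f"pics/{n}1.png",im[n][...,::-1])
c=lambda i,x,y:cv2.resize(i[y:y+150,x:x+130],(390,450),interpolation=cv2.INTER_CUBIC)
cv2.imwrite("pics/c3.png",np.hstack([c(im["side"],255,170),c(im["top"],315,210)])[...,::-1])
p=robot.get_obs()["position"]; print(proj("side",p),proj("top",p))
```

```text
t 2.2 pos [ 0.4995 -0.0498  0.2895] q [-0.08  0.37  0.16  1.87 -0.08  0.9   1.71] F [-0.3  0.3 -0. ] w 1.005 g 0.0
shift cm [-0.21 -0.89 15.05] turn [ 0.1 -0.1  0.5]
[[318.0278884  220.95481496]] [[380.09914149 268.51679075]]
```

View pics/c3.png

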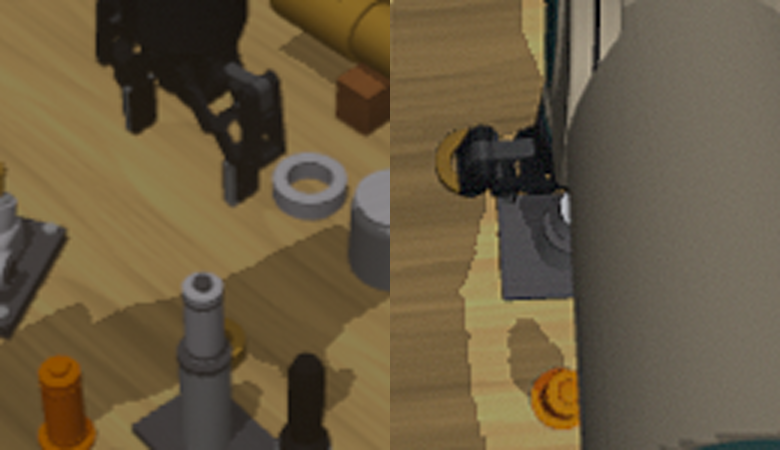

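Call:
servo_tool(motion=[0,0,0,0,0,0,1,0,0,0,0,0,0,1,0,0,0,0,0,0,1])

```text
t: 2.6
position: [0.5, -0.0509, 0.2898]
orientation: [0.0, -0.004, 1.0, 0.0]
contact_force: [-0.3, 0.5, -0.6]
width: 1.0
grip_force: 0.0
```

```bash
python3 -c "
from h import *
go([.5012,-.0585,.139])"
```

```text
t 2.6 pos [ 0.5    -0.0509  0.2898] q [-0.07  0.37  0.17  1.87 -0.08  0.9   1.71] F [-0.3  0.5 -0.6] w 1.0 g 0.0
shift cm [-0.11 -0.76 15.08] turn [0.  0.  0.4]
```

Call:
servo_tool(motion=[-0.1,-0.75,0,0,0,0.4,1,-0.1,-0.75,3,0,0,0.4,1,-0.1,-0.75,6,0,0,0.4,1,-0.1,-0.75,8,0,0,0.4,1,-0.1,-0.75,8,0,0,0.4,1,-0.1,-0.75,8,0,0,0.4,1])

```text
t: 3.2
position: [0.5014, -0.0592, 0.21]
orientation: [-0.0, 0.0, 1.0, -0.0]
contact_force: [0.2, 0.2, -0.0]
width: 0.999
grip_force: 0.0
```

```bash
python3 -c "
from h import *
go([.5012,-.0585,.139])"
```

```text
t 3.2 pos [ 0.5014 -0.0592  0.21  ] q [-0.04  0.48  0.15  1.96 -0.11  0.7   1.74] F [ 0.2  0.2 -0. ] w 0.999 g 0.0
shift cm [0.02 0.07 7.1 ] turn [-0.  -0.  -0.1]
```

Call:
servo_tool(motion=[0,0.05,2,0,0,0,1,0,0.05,4,0,0,0,1,0,0.05,6,0,0,0,1,0,0.05,7.1,0,0,0,1,0,0.05,7.1,0,0,0,1,0,0.05,7.1,0,0,0,1])

```text
t: 3.8
position: [0.5018, -0.0584, 0.1396]
orientation: [0.001, 0.0, 1.0, -0.0]
contact_force: [0.3, -0.1, 0.2]
width: 0.998
grip_force: 0.0
```

Call:
servo_tool(motion=[0,0,0,0,0,0,-0.2,0,0,0,0,0,0,-1,0,0,0,0,0,0,-1,0,0,0,0,0,0,-1,0,0,0,0,0,0,-1,0,0,0,0,0,0,-1,0,0,0,0,0,0,-1], force=90)

```text
t: 4.5
position: [0.5013, -0.0578, 0.1393]
orientation: [0.0, -0.0, 1.0, 0.0]
contact_force: [-1.6, 1.4, 5.1]
width: 0.307
grip_force: 87.9
```

```bash
python3 -c "
from h import *
go([.5012,-.0585,.25])"
```

```text
t 4.5 pos [ 0.5013 -0.0578  0.1393] q [-0.02  0.59  0.12  2.03 -0.13  0.53  1.76] F [-1.6  1.4  5.1] w 0.307 g 87.9
shift cm [ 1.000e-02 -7.000e-02 -1.107e+01] turn [0. 0. 0.]
```

Call:
servo_tool(motion=[0,0,-2,0,0,0,-1,0,0,-4,0,0,0,-1,0,0,-6,0,0,0,-1,0,0,-8,0,0,0,-1,0,0,-10,0,0,0,-1,0,0,-12,0,0,0,-1,0,0,-14,0,0,0,-1,0,0,-14,0,0,0,-1])

```text
t: 5.3
position: [0.5024, -0.0584, 0.2807]
orientation: [0.002, 0.0, 1.0, -0.0]
contact_force: [0.3, 0.2, -3.4]
width: 0.302
grip_force: 88.7
```

```bash
python3 -c "
from h import *
u=np.array([.343,.1847,.921]);tip=np.array([.520,.2068,.0958])
go(tip+u*.17,u,.494)"
```

```text
t 5.3 pos [ 0.5024 -0.0584  0.2807] q [-0.06  0.39  0.17  1.88 -0.08  0.88  1.72] F [ 0.3  0.2 -3.4] w 0.302 g 88.7
shift cm [-7.57 29.66  2.86] turn [  5.6  22.7 -28. ]
```

Call:
servo_tool(motion=[-1.1,4.2,0,0.8,3.2,-4,-1,-2.2,8.4,0,1.6,6.4,-8,-1,-3.3,12.6,0,2.4,9.6,-12,-1,-4.4,16.8,0,3.2,12.8,-16,-1,-5.5,21,0,4,16,-20,-1,-6.6,25.2,0,4.8,19.2,-24,-1,-7.6,29.6,0,5.6,22.7,-28,-1,-7.6,29.6,0,5.6,22.7,-28,-1])

```text
t: 6.1
position: [0.5759, 0.2477, 0.2721]
orientation: [-0.197, -0.246, 0.948, -0.045]
contact_force: [-1.7, 0.9, -4.1]
width: 0.31
grip_force: 89.3
```

Call:
servo_tool(motion=[0,0,0,0,0,0,-1,0,0,0,0,0,0,-1,0,0,0,0,0,0,-1])

```text
t: 6.4
position: [0.5773, 0.2359, 0.279]
orientation: [-0.195, -0.239, 0.95, -0.048]
contact_force: [1.0, -0.9, -3.4]
width: 0.313
grip_force: 89.3
```

```bash
python3 -c "
from h import *
u=np.array([.343,.1847,.921]);tip=np.array([.520,.2068,.0958])
go(tip+u*.17,u,.494)"
```

```text
t 6.4 pos [0.5773 0.2359 0.279 ] q [-0.45  0.79  0.02  1.17  0.01  1.59  1.63] F [ 1.  -0.9 -3.4] w 0.313 g 89.3
shift cm [-1.23  0.15  2.37] turn [ 0.1 -0.2 -0.1]
```

Reached the tilt. I'll close in to about 21 mm off the tip along the axis and look.

Call:
servo_tool(motion=[-0.6,0.1,1,0,0,0,-1,-1.2,0.15,2.4,0,0,0,-1,-1.2,0.15,3.6,0,0,0,-1,-1.2,0.15,4.8,0,0,0,-1,-1.2,0.15,4.8,0,0,0,-1,-1.2,0.15,4.8,0,0,0,-1])

```text
t: 7.0
position: [0.5693, 0.2353, 0.2294]
orientation: [-0.195, -0.24, 0.95, -0.048]
contact_force: [1.0, -0.6, -1.9]
width: 0.308
grip_force: 89.3
```

Run:
```python
from h import *
u=np.array([.343,.1847,.921]);tip=np.array([.520,.2068,.0958])
go(tip+u*.124,u,.494)
p=robot.get_obs();R=q2R(p["orientation"]);m=p["position"]+R[:,2]*.124
print("u",-R[:,2],"mouth",m,proj("side",m),proj("top",m), proj("side",tip),proj("top",tip))
im={n:snapshot(n) for n in("side","top")}
for n in im: cv2.imwrite(f"pics/{n}2.png",im[n][...,::-1])
c=lambda i,x,y:cv2.resize(i[y:y+80,x:x+65],(390,480),interpolation=cv2.INTER_CUBIC)
cv2.imwrite("pics/c4.png",np.hstack([c(im["side"],222,178),c(im["top"],212,250)])[...,::-1])
```

```text
t 7.0 pos [0.5693 0.2353 0.2294] q [-0.45  0.82  0.02  1.25  0.01  1.48  1.62] F [ 1.  -0.6 -1.9] w 0.308 g 89.3
shift cm [ 0.03 -0.17  2.13] turn [ 0.1 -0.3  0.1]
u [0.34769724 0.18489971 0.91919461] mouth [0.52622843 0.21234449 0.11545743] [[254.97241161 215.97756401]] [[236.76083454 283.12911705]] [[255.14308673 224.38623017]] [[241.30548505 287.58006765]]
```

View pics/c4.png

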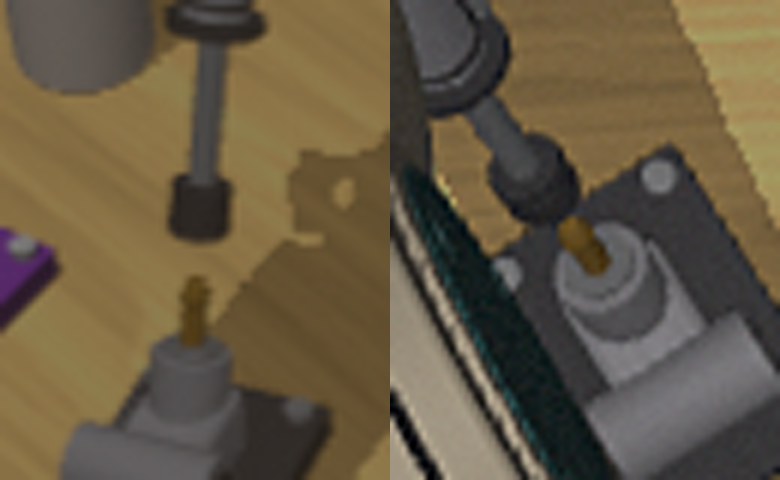

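The coupler mouth is 21 mm off the tip, at side-crop (199,229) with the nipple tip at (195,283). In the top-crop the mouth is about (546,196) and the tip about (571,228). They are nearly coaxial. I'll enlarge once more to settle the last millimetre.

Run:
```python
from h import *
s=cv2.imread("pics/side2.png");t=cv2.imread("pics/top2.png")
c=lambda i,x,y:cv2.resize(i[y:y+50,x:x+33],(396,600),interpolation=cv2.INTER_CUBIC)
out=np.hstack([c(s,238,192),c(t,224,259)])
out=cv2.convertScaleAbs(out,alpha=1.6)
p=robot.get_obs();R=q2R(p["orientation"]);m=p["position"]+R[:,2]*.124
for k in(0,.022,.05):
    P=m-R[:,2]*k
    print(k,((proj("side",P)[0]-[238,192])*12+6).round(),((proj("top",P)[0]-[224,259])*12+6+[396,0]).round())
cv2.imwrite("pics/c5.png",out)
```

```text
0 [211. 288.] [551. 291.]
0.022 [219. 184.] [503. 225.]
0.05 [229.  50.] [440. 139.]
```

View pics/c5.png

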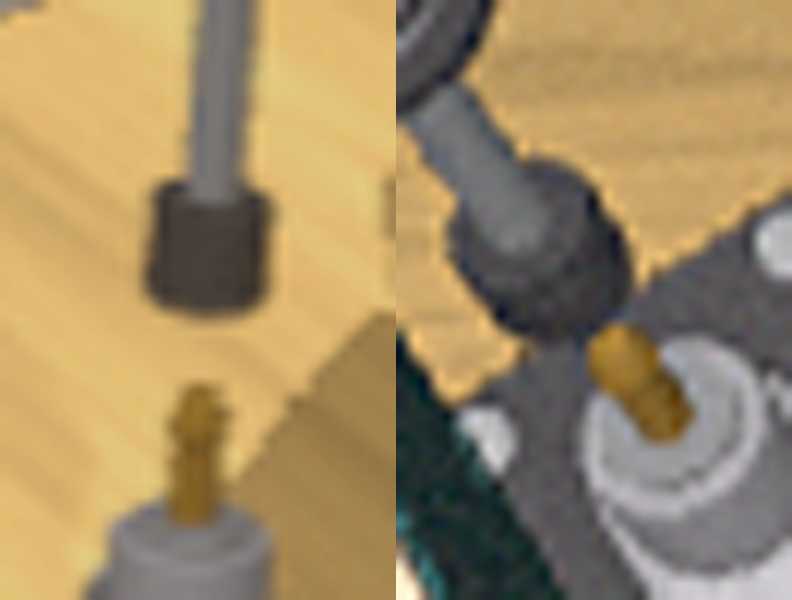

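In the enlarged view the side axis extrapolates to x≈198.5 at the tip, which I see at 200. In the top view the axes agree to about 0.7 mm. The alignment is inside the bore clearance, so I'll advance along the axis and watch the force.

Call:
servo_tool(motion=[0,0,0.8,0,0,0,-1,0,0,1.6,0,0,0,-1,0,0,2.2,0,0,0,-1,0,0,2.7,0,0,0,-1,0,0,2.7,0,0,0,-1,0,0,2.7,0,0,0,-1])

```text
t: 7.7
position: [0.5602, 0.2306, 0.205]
orientation: [-0.195, -0.24, 0.95, -0.048]
contact_force: [0.6, -0.8, -2.3]
width: 0.307
grip_force: 89.3
```

```bash
cat > st.py <<'E'
from h import *
o=robot.get_obs();R=q2R(o["orientation"]);u=-R[:,2];tip=np.array([.520,.2068,.0958])
print("t",o["t"],"Ftool",(R.T@o["contact_force"]).round(1),"u",u.round(3),"seat-tip along u",(o["position"]-u*.11-tip)@u*1000,"lat",(R.T@(o["position"]-u*.11-tip)*1000).round(1),"g",o["grip_force"],o["width"])
E
python3 st.py
```

```text
t 7.7 Ftool [-1.  -1.   2.1] u [0.347 0.185 0.92 ] seat-tip along u 8.754783773723672 lat [ 0.   2.1 -8.8] g 89.27609324455261 0.3074432529989658
```

Call:
servo_tool(motion=[0,0,0.3,0,0,0,-1,0,0,0.6,0,0,0,-1,0,0,0.8,0,0,0,-1,0,0,0.9,0,0,0,-1,0,0,0.9,0,0,0,-1])

```text
t: 8.2
position: [0.5577, 0.2292, 0.1981]
orientation: [-0.194, -0.24, 0.95, -0.048]
contact_force: [1.7, 1.5, 5.1]
width: 0.311
grip_force: 89.5
```

```bash
python3 st.py
```

```text
t 8.2 Ftool [-0.1  0.5 -5.6] u [0.345 0.184 0.92 ] seat-tip along u 1.2958904475662802 lat [-0.3  2.1 -1.3] g 89.54542636871338 0.3112800244724163
```

Call:
servo_tool(motion=[0,0,0.1,0,0,0,-1,0,0,0.2,0,0,0,-1,0,0,0.4,0,0,0,-1,0,0,0.6,0,0,0,-1,0,0,0.8,0,0,0,-1,0,0,1,0,0,0,-1,0,0,1,0,0,0,-1,0,0,1,0,0,0,-1])

```text
t: 9.0
position: [0.5543, 0.2274, 0.1888]
orientation: [-0.194, -0.24, 0.95, -0.048]
contact_force: [2.1, 1.1, 7.4]
width: 0.311
grip_force: 90.6
```

```bash
python3 st.py
```

```text
t 9.0 Ftool [ 0.7 -0.  -7.7] u [0.345 0.184 0.92 ] seat-tip along u -8.812195577800003 lat [-0.4  2.   8.8] g 90.58408498764038 0.31053865858005414
```

Call:
servo_tool(motion=[0,0,0.1,0,0,0,-1,0,0,0.2,0,0,0,-1,0,0,0.25,0,0,0,-1,0,0,0.25,0,0,0,-1,0,0,0.25,0,0,0,-1])

```text
t: 9.5
position: [0.5544, 0.2275, 0.1884]
orientation: [-0.192, -0.24, 0.95, -0.048]
contact_force: [3.9, 2.6, 17.0]
width: 0.307
grip_force: 90.6
```

```bash
python3 st.py
python3 - <<'E'
from h import *
s=snapshot("side");t=snapshot("top")
c=lambda i,x,y:cv2.resize(i[y:y+80,x:x+65],(390,480),interpolation=cv2.INTER_CUBIC)
cv2.imwrite("pics/c6.png",np.hstack([c(s,222,178),c(t,212,250)])[...,::-1])
E
```

```text
t 9.5 Ftool [  2.3   0.5 -17.5] u [0.343 0.183 0.922] seat-tip along u -9.06435657042158 lat [-1.   2.   9.1] g 90.6366240978241 0.30682606874800555
```

View pics/c6.png

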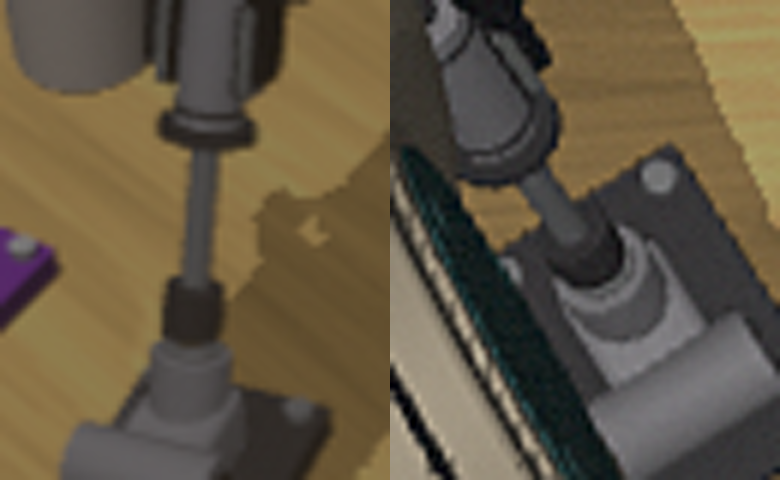

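The nipple is at its stop: axial force rose from 8 to 17.5 N for only 0.3 mm of movement, after about 10 mm of travel. In the pictures the coupler sits squarely just above the boss, at side-crop (193,340) and top-crop (590,265). Handing in.

```bash
python3 -c "
from station import robot
print(robot.hand_in())"
```

```text
the job is handed in; nothing more can be done
None
```

The gun is out of its tube and its coupler is square on the tilted nipple, which has snapped in to its stop after about 10 mm of travel; it was held there at about 17 N when handed in at 9.6 s.

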